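# Square up and clamp a magnifier lens

## Task

The round lens of the examination magnifier lies turned the wrong way in its holder. Leave it lying in the holder and, with the clamp still open, turn it (the small upright peg on its rim is there for a fingertip) until the flat edge of its rim lies flush along the steel bar; then slide the clamp fully up against the lens so that it is held there. Do not disturb the other things on the worktop.

Things in the scene. Friction and masses are not known exactly. Their poses are not given: they have to be found in the camera images.
- holder: fixed white board 224 x 154 mm; origin at worktop height, top face at z = 8 mm. Ends at x = -124 and +100 mm. Its x axis runs along the channel to the steel alignment bar, which crosses the +x end (16 x 149 mm, its top z = 20 mm, inner face at x = +82 mm). White side rails along x (top z = 19 mm, inner faces at y = +-61.5 mm) form the channel in which lens and clamp lie.
- bar_face (a point): middle of the inner (-x) face of the steel bar, at holder x = +82 mm, y = 0, z = 14 mm; axes as the holder's
- lens_center (a point): centre of the lens, half-way up: clear glass in a black rim, radius 60 mm, 12 mm thick, 0.3 kg, lying loose on the board (top at z = 20 mm), friction about 0.2. One side is cut straight: a flat 66 mm long, 50 mm from the centre. The lens's +x axis points from centre to middle of the flat; z up. Home: centre at holder x = +32 mm, y = 0, x axis along the holder's.
- lens_flat (a point): middle of the flat edge of the lens, half-way up its thickness (50 mm from the lens centre along the lens's +x); axes as the lens's
- lens_pip (a point): centre, half-way up, of the steel round upright peg on the lens rim, 12 mm diameter and 16 mm tall (from z = 20 mm to z = 36 mm), 48 mm from the lens centre exactly opposite the flat (along the lens's -x); fixed to the rim, smooth (friction about 0.2). Pushed or drawn sideways it turns and shifts the lens.
- clamp (a joint): position of the sliding clamp in m: 0 fully open (its front face at holder x = -58 mm), growing as it slides along the holder's +x towards the bar. It meets a lens that is home against the bar at 0.030; its end stop is at 0.031. It needs about 2 N to slide and stays where it is left.
- clamp_grip (a point): grey upright tab at the rear of the clamp, on its centre line, 20 mm along x, 14 mm along y, top at z = 49 mm; the point is on its axis, 38 mm above the worktop, 42 mm behind the clamp's front face; axes as the holder's. Below it the clamp is a grey block 52 mm along x, 118 mm along y, top at z = 20 mm, that ends 10 mm behind the point.
- saline_bottle: bystander: clear bottle standing upright, 67 mm diameter, 148 mm tall; origin at the centre of its foot
- dressing_box: bystander: pale plain carton, 50 x 60 x 47 mm; origin at the centre of its underside
- pot: bystander: white screw-top pot standing upright, 76 mm diameter, 105 mm tall; origin at the centre of its foot

How it is judged:
By the outcome, as a careful person would: the job done as asked, in the order asked, and still so for the second after the job is handed in, with the robot touching nothing.
It also fails if it takes over 72 s, if anything falls off the work surface, if the arm or the gripper's body presses on something with over 40 N, if the wrist force passes 120 N, or if a joint passes its speed limit or range.

## Robot

A 6-joint arm with a two-finger parallel gripper is mounted at the origin on a cart in front of the work surface, level with it; the furniture and walls round the work are solid. World frame = base frame: x ahead of the robot, y to its left, z up, the work surface at z = 0. Lengths are in m, angles in rad, forces in N, time in s.
With the tool pointing down it reaches from about 0.25 to 0.725 m from the base axis. Payload 4 kg.
Tool frame: the origin (TCP) lies on the centre line of the jaws, within the pads' length; the fingertips stand ahead of it and the grasp point (between the pads) lies 11 mm behind it (bot.tip_extent is the z of the fingertips in the tool frame, in m); z points along the fingers, y is the direction in which the jaws open and shut (so a half turn about z gives the same grasp; the last joint's range is limited). The gripper opens to 85 mm and grips with 20 to 120 N. Pads are 22 mm wide; open, the fingers measure 114 mm over their backs; the gripper's body (76 mm by 85 mm) begins 54 mm behind the grasp point. The pads swing forward as they close: fully open they stand 13 mm farther back than shut.
Start: joints at [-1.327, 0.241, 0.005, 1.335, 0, 1.571], TCP at [0.121, -0.485, 0.239] pointing down, gripper open.
Joint ranges: [-2.72, 2.72], [-1.05, 1.87], [-1.09, 1.28], [-1.99, 2.15], [-1.42, 1.44], [-3.14, 3.14]. Speed limits (rad/s): [2.79, 2.79, 3.14, 3.14, 3.14, 3.14].

## Interface

Orientations are given as a unit quaternion [x, y, z, w].
In Python, from workcell import bot gives the robot as it stands.
- The arm moves only by the shell command python3 -m jog 'ROWS'. ROWS is JSON, a list that holds one entry, the list of rows, each a list of 7 numbers: the shift along the world's x, y, z in m, then the turn, a rotation vector about the world's x, y, z in degrees, then the closure in counts, from 0 (fully open) to 255 (shut). In form: [[[tx, ty, tz, ax, ay, az, fingers], ...]]. A call has 1 to 10 rows; each row is the pose to reach, as a shift and turn from the pose commanded when the call began; what a row does not reach only later rows make up. A row lasts 1/12 s, in which the tool goes at most 41.7 mm and 7.16 degrees, less where a joint would pass 70% of its speed; a pose out of reach is approached as far as the arm can. A call with a gripper value outside its range is refused whole. The fingers move at their own pace and stop on an object; the grip force is fixed at half the most. Time passes only in rows, so rows that repeat a pose let the fingers close. It gives the time, the measured TCP pose, the force and the opening at its end, in the units of the state.
- bot.get_obs(): the state, without advancing time (a new reading comes with each control period).
- bot.camera(name): name is "scene" or "top"; returns the picture (400x640x3 uint8, blue, green, red); there is no depth.
- bot.camera_model(name): a dict with "K" (3x3 intrinsics, pixels), "k1" (the pictures are not rectified: a ray, as slopes to the right and down, at radius r is drawn at 1 + k1 r^2 times it, then the intrinsics apply), "T" (4x4, takes a point from camera to world coordinates). Camera axes: x right, y down, z forward; pixel columns grow to the right and rows downward; lengths in m; the calibration is good to about 2 mm. A picture is of the moment at which its call begins. camera_model takes no time and is no camera call.
- bot.job_done(): hands the job in, once; it reports no verdict.
The state is a dict: "clock": time; "joint_pos": joint angles; "joint_vel": joint speeds; "tau": joint torques, N m; "eef_pos": TCP position; "tool_rot": TCP orientation; "ft_force": force on the tool from outside, world axes, zero at the start; "ft_torque": the same for the moment, N m; "grip_width": finger opening in m.
Only numpy, scipy, OpenCV 4.12 (cv2) and the standard library are available. Lean on these libraries where they do the work, as an engineer would, in place of code of your own. Each camera call takes 0.05 s, during which the arm holds its last target. There are 200 camera calls.

## Working session

There is one attempt and no reset: what is moved stays moved. The work goes in short steps, Python scripts to look and compute and a shell command to move; the robot and the scene stay as the last step left them, time stands still between calls to the robot, and variables do not carry over. Pictures are saved under pics/ and viewed, about 8 in all and at most 12, crops included, and the job is handed in when it is done.

```bash
mkdir -p pics; ls; python3 - <<'E'
from workcell import bot
import cv2
for n in("top","scene"):
    cv2.imwrite(f"pics/{n}0.png",bot.camera(n)); m=bot.camera_model(n); print(n,m["K"],m["k1"],m["T"])
print(bot.get_obs(),bot.tip_extent)
E
```

```text
pics
top [[507.82613661   0.         321.54495574]
 [  0.         507.82613661 201.28505573]
 [  0.           0.           1.        ]] 0.05116565477834702 [[ 0.00180436 -0.99271924  0.12043778  0.35836506]
 [-0.99999427 -0.00213619 -0.0026262   0.01294314]
 [ 0.00286435 -0.12043235 -0.9927174   1.63921864]
 [ 0.          0.          0.          1.        ]]
scene [[504.91495149   0.         313.06207092]
 [  0.         504.91495149 195.8706779 ]
 [  0.           0.           1.        ]] -0.028614967594175922 [[-0.80696401 -0.42017697  0.41504265 -0.06800417]
 [-0.59052932  0.56311842 -0.57807679  0.86851176]
 [ 0.00917639 -0.71158201 -0.70254312  1.06752597]
 [ 0.          0.          0.          1.        ]]
{'clock': 0.1, 'joint_pos': array([-1.32698879e+00,  2.41353000e-01,  3.88666097e-03,  1.33524236e+00,
       -1.81512082e-06,  1.57080541e+00]), 'joint_vel': array([ 0.00055262, -0.00173636,  0.00186664,  0.00130985, -0.00022725,
        0.00018936]), 'tau': array([ 1.56953333e-04, -3.73137331e+01,  2.53010201e+01,  1.08220943e-02,
        1.78803037e-05,  5.72478086e-06]), 'eef_pos': array([ 0.12056534, -0.48467526,  0.2385049 ]), 'tool_rot': array([ 9.92579031e-01,  1.21597503e-01, -1.17179409e-04, -9.48979854e-04]), 'ft_force': array([-0.06383808,  0.55564595,  0.44994713]), 'ft_torque': array([ 0.03691763, -0.03545563,  0.06637251]), 'grip_width': 0.0855995742117091} 0.008
```

View pics/top0.png

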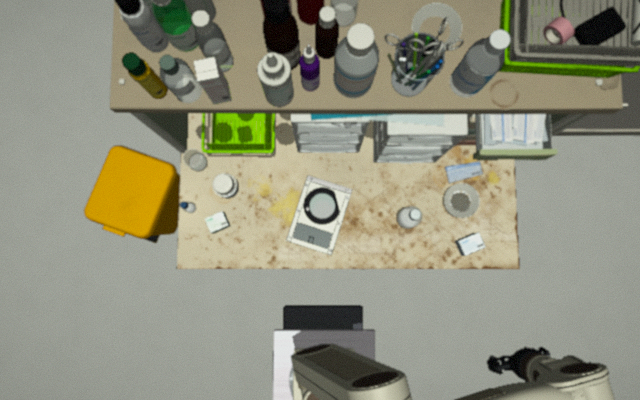

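View pics/scene0.png

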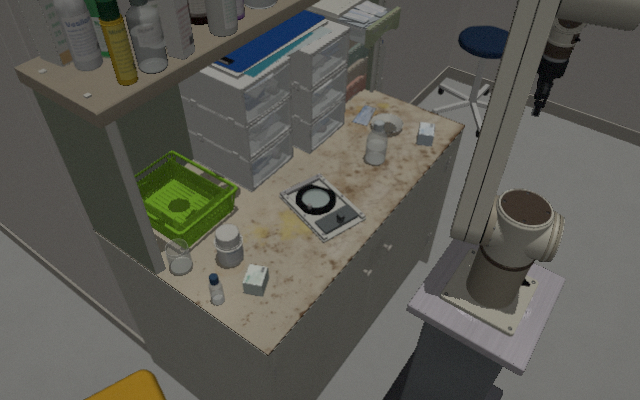

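```bash
python3 - <<'E'
import cv2,numpy as np
t=cv2.imread("pics/top0.png")[165:260,275:365]; s=cv2.imread("pics/scene0.png")[165:245,270:375]
t=cv2.resize(t,None,fx=6,fy=6,interpolation=cv2.INTER_CUBIC)
s=cv2.resize(s,(105*570//80,570),interpolation=cv2.INTER_CUBIC)
cv2.imwrite("pics/t1.png",t); cv2.imwrite("pics/s1.png",np.clip(s*1.6,0,255).astype(np.uint8))
E
```

```text
(no output)
```

View pics/t1.png

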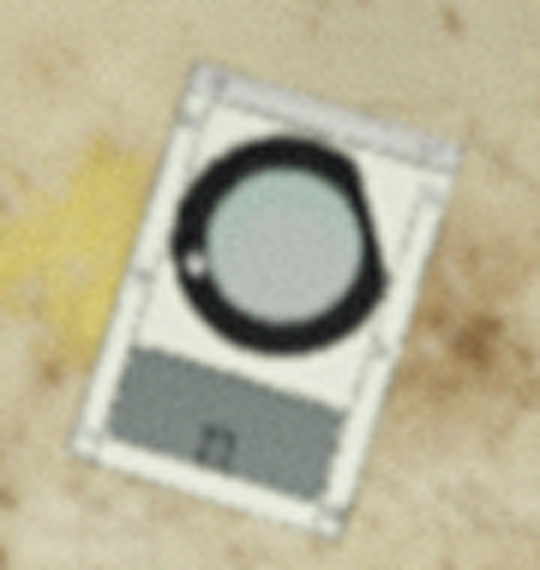

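View pics/s1.png

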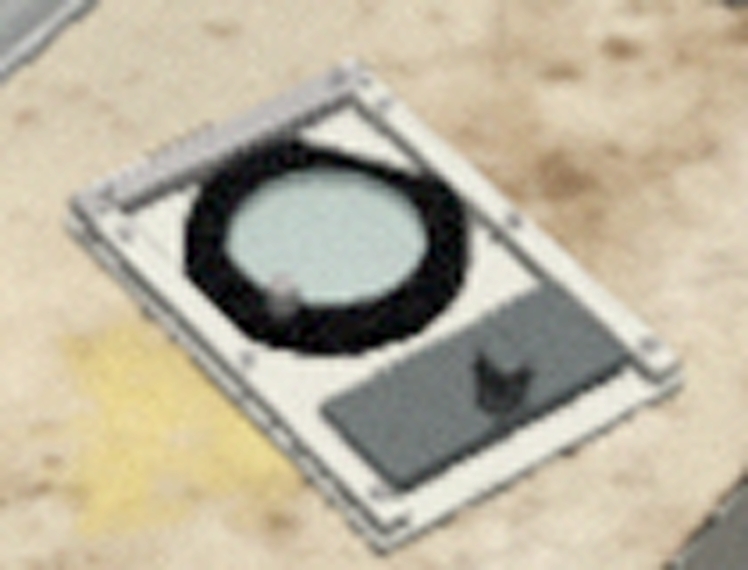

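```bash
cat > h.py <<'E'
import cv2,numpy as np
from workcell import bot
def ray(n,uv):
    m=bot.camera_model(n);K=m["K"];T=m["T"]
    d=(np.atleast_2d(uv)-[K[0,2],K[1,2]])/K[0,0]
    u=d.copy()
    for _ in range(10): u=d/(1+m["k1"]*(u**2).sum(1,keepdims=True))
    return T[:3,3],np.c_[u,np.ones(len(u))]@T[:3,:3].T
def onz(n,uv,z):
    o,d=ray(n,uv); return (o+d*((z-o[2])/d[:,2])[:,None])
def proj(n,p):
    m=bot.camera_model(n);T=m["T"];c=(np.atleast_2d(p)-T[:3,3])@T[:3,:3];u=c[:,:2]/c[:,2:]
    return u*(1+m["k1"]*(u**2).sum(1,keepdims=True))*m["K"][0,0]+[m["K"][0,2],m["K"][1,2]]
def lens(n,img,roi):
    """black rim outer contour -> circle fit, flat direction, points on z=.020"""
    x0,y0,x1,y1=roi;g=cv2.resize(img[y0:y1,x0:x1].max(2),None,fx=8,fy=8,interpolation=cv2.INTER_CUBIC)
    cs,_=cv2.findContours((g<85).astype(np.uint8),cv2.RETR_EXTERNAL,cv2.CHAIN_APPROX_NONE)
    c=max(cs,key=cv2.contourArea)[:,0]; uv=(c+.5)/8-.5+[x0,y0]
    P=onz(n,uv,.020)[:,:2]; k=np.ones(len(P),bool)
    for _ in range(8):
        A=np.c_[2*P[k],np.ones(k.sum())];s=np.linalg.lstsq(A,(P[k]**2).sum(1),rcond=None)[0]
        r=np.sqrt(s[2]+s[:2]@s[:2]);e=np.linalg.norm(P-s[:2],axis=1)-r;k=abs(e)<.0025
    f=e<-.004; a=P[f].mean(0)-s[:2]
    return s[:2],r,np.degrees(np.arctan2(a[1],a[0])),f.sum()/len(f)
E
python3 - <<'E'
from h import *
t=cv2.imread("pics/top0.png");s=cv2.imread("pics/scene0.png")
cor=np.array([[198,62],[465,145],[338,540],[72,455]])/6+[275,165]-.4
w=[onz("top",cor[i],.008 if i>1 else .02)[0] for i in range(4)]
for a in w: print(a)
cs=np.array([[70,215],[350,62],[680,380],[385,550]])/7.125+[270,165]-.4
w2=[onz("scene",c,z)[0] for c,z in zip(cs,[.008,.02,.008,0.0])]; print(np.array(w2))
print("sizes",[np.linalg.norm((w[i]-w[(i+1)%4])[:2]) for i in range(4)])
def hold(w):
    w=np.array(w)[:,:2]; u=(w[0]+w[1]-w[2]-w[3]);u/=np.linalg.norm(u); return w.mean(0)+u*.012,np.degrees(np.arctan2(u[1],u[0]))
print(hold(w),hold(w2))
print("lens top",lens("top",t,(295,180,350,235)))
print("lens scene",lens("scene",s,(290,175,340,220)))
o,d=ray("top",np.array([197,262])/6+[275,165]-.4);o2,d2=ray("scene",np.array([283,285])/7.125+[270,165]-.4)
A=np.c_[d[0],-d2[0]];q=np.linalg.lstsq(A,o2-o,rcond=None)[0];print("peg",o+d[0]*q[0],o2+d2[0]*q[1])
E
```

```text
[0.64049197 0.05387666 0.02      ]
[ 0.59564516 -0.08969788  0.02      ]
[ 0.38482895 -0.02166224  0.008     ]
[0.42969965 0.12034209 0.008     ]
[[ 0.64133739  0.05311174  0.008     ]
 [ 0.59549771 -0.08410427  0.02      ]
 [ 0.38544389 -0.01975996  0.008     ]
 [ 0.43287749  0.1181028   0.        ]]
sizes [np.float64(0.1504157071140228), np.float64(0.2215227362976968), np.float64(0.14892484110860466), np.float64(0.2210227484436527)]
(array([0.52409877, 0.01206753]), np.float64(-17.693661477297667)) (array([0.52525413, 0.01329449]), np.float64(-17.17297677424033))
lens top (array([0.5414665 , 0.00820669]), np.float64(0.057105389798821696), np.float64(-76.20732555647552), np.float64(0.14250309789343246))
lens scene (array([0.54367695, 0.01018325]), np.float64(0.06783119142186182), np.float64(8.620918224200642), np.float64(0.36472945891783565))
peg [0.53065505 0.0535075  0.03406939] [0.53015004 0.05321507 0.0340078 ]
```

```bash
python3 -m jog '[[[0.2,0.27,0.02,0,0,45,100],[0.2,0.27,0.02,0,0,45,100],[0.2,0.27,0.02,0,0,45,100],[0.2,0.27,0.02,0,0,45,100],[0.2,0.27,0.02,0,0,45,100],[0.2,0.27,0.02,0,0,45,100],[0.2,0.27,0.02,0,0,45,100],[0.2,0.27,0.02,0,0,45,100],[0.2,0.27,0.02,0,0,45,100],[0.2,0.27,0.02,0,0,45,100]]]'
```

```text
clock: 0.93
eef_pos: [0.3218, -0.2132, 0.2592]
tool_rot: [0.869, 0.495, -0.0, -0.0]
ft_force: [-0.8, -0.3, -0.4]
grip_width: 0.052
```

```bash
python3 -m jog '[[[0.1,0.13,0,0,0,20,100],[0.1,0.13,0,0,0,20,120],[0.1,0.13,0,0,0,22,120],[0.1,0.13,0,0,0,22,120],[0.208,0.266,-0.07,0,0,45,120],[0.208,0.266,-0.07,0,0,45,120],[0.208,0.266,-0.12,0,0,45,120],[0.208,0.266,-0.15,0,0,45,120],[0.208,0.266,-0.15,0,0,45,120],[0.208,0.266,-0.15,0,0,45,120]]]' && python3 - <<'E'
from h import *
o=bot.get_obs();print(o["eef_pos"],o["tool_rot"],o["joint_pos"])
t=bot.camera("top");s=bot.camera("scene")
cv2.imwrite("pics/t2.png",t);cv2.imwrite("pics/s2.png",s)
a=cv2.resize(t[150:260,270:370],(500,550),interpolation=cv2.INTER_CUBIC)
b=cv2.resize(s[150:260,270:370][:, :60+40],(500,550),interpolation=cv2.INTER_CUBIC)
c=cv2.resize(np.hstack([a,b]),(800,440));cv2.imwrite("pics/c2.png",np.clip(c*1.4,0,255).astype(np.uint8))
E
```

```text
clock: 1.77
eef_pos: [0.5284, 0.0502, 0.1057]
tool_rot: [0.616, 0.787, -0.001, -0.001]
ft_force: [-0.5, -0.8, 0.1]
grip_width: 0.0451
[0.52840079 0.05022478 0.10565532] [ 0.61641998  0.78741559 -0.00128593 -0.00119941] [ 9.48854268e-02  3.98571462e-01 -1.36753836e-01  1.03898141e+00
 -2.14824616e-04  1.42326430e+00]
```

View pics/c2.png

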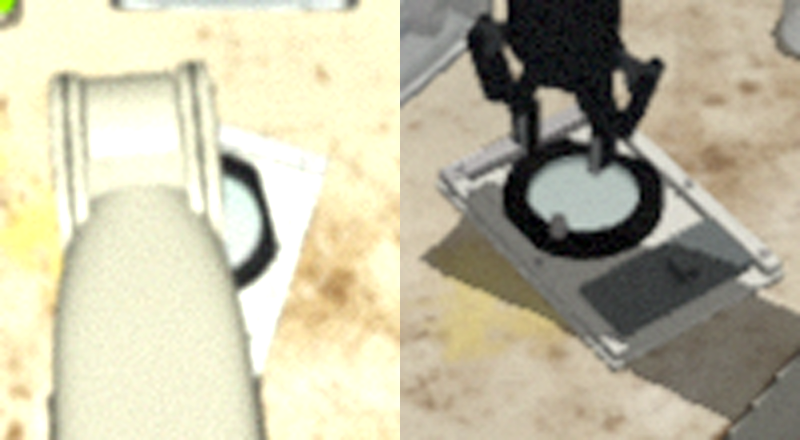

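```bash
python3 -m jog '[[[0.001,0.001,-0.03,0,0,0,120],[0.001,0.001,-0.055,0,0,0,120],[0.001,0.001,-0.070,0,0,0,120],[0.001,0.001,-0.078,0,0,0,120],[0.001,0.001,-0.078,0,0,0,120],[0.001,0.001,-0.078,0,0,0,120],[0.001,0.001,-0.078,0,0,0,170],[0.001,0.001,-0.078,0,0,0,190],[0.001,0.001,-0.078,0,0,0,200],[0.001,0.001,-0.078,0,0,0,200]]]' && python3 - <<'E'
from h import *
s=bot.camera("scene")
b=cv2.resize(s[165:245,270:370],(750,600),interpolation=cv2.INTER_CUBIC)
cv2.imwrite("pics/c3.png",np.clip(b*1.5,0,255).astype(np.uint8))
E
```

```text
clock: 2.7
eef_pos: [0.5304, 0.0518, 0.0323]
tool_rot: [0.616, 0.788, 0.001, 0.001]
ft_force: [0.5, 0.6, 0.9]
grip_width: 0.0185
```

View pics/c3.png

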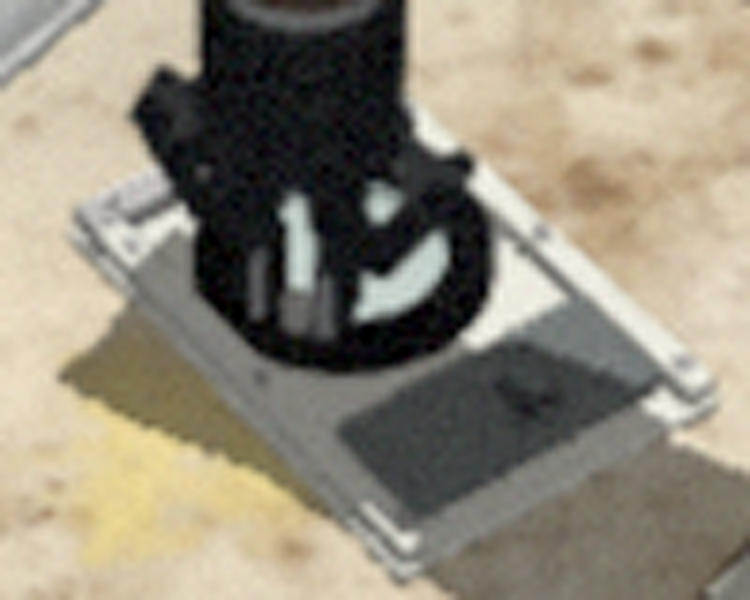

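The peg (near 297,310 in the crop) stands between the two pads (258,285 and 325,300). Gripping.

```bash
python3 -m jog '[[[0,0,0,0,0,0,225],[0,0,0,0,0,0,255],[0,0,0,0,0,0,255],[0,0,0,0,0,0,255],[0,0,0,0,0,0,255]]]'
```

```text
clock: 3.17
eef_pos: [0.5301, 0.0519, 0.032]
tool_rot: [0.616, 0.788, 0.0, 0.0]
ft_force: [-0.7, -0.1, 5.1]
grip_width: 0.0089
```

```bash
python3 -m jog '[[[0,0,0.001,0,0,0,255],[0,0,0.001,0,0,0,255],[0,0,0.001,0,0,0,255]]]'; python3 - <<'E'
from h import *
s=bot.camera("scene")
b=cv2.resize(s[165:245,270:370],(750,600),interpolation=cv2.INTER_CUBIC)
cv2.imwrite("pics/c4.png",np.clip(b*1.5,0,255).astype(np.uint8))
E
```

```text
clock: 3.42
eef_pos: [0.5296, 0.0518, 0.0321]
tool_rot: [0.616, 0.788, -0.0, -0.0]
ft_force: [0.7, -0.6, 0.4]
grip_width: 0.0086
```

View pics/c4.png

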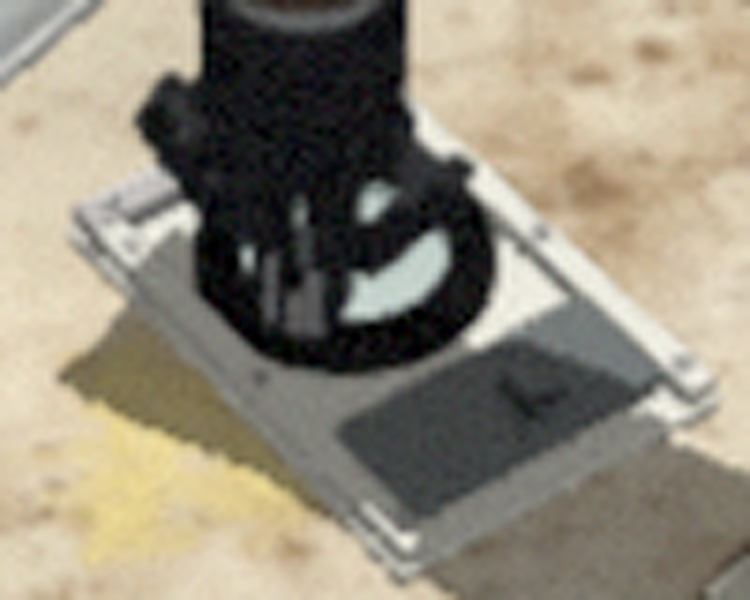

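```bash
python3 -m jog '[[[-0.0022,0,0,0,0,2.9,255],[-0.0046,-0.0003,0,0,0,5.9,255],[-0.007,-0.0012,0,0,0,8.8,255],[-0.0092,-0.0021,0,0,0,11.8,255],[-0.0113,-0.0032,0,0,0,14.7,255],[-0.0135,-0.0044,0,0,0,17.6,255],[-0.0176,-0.0072,0,0,0,23.5,255],[-0.0213,-0.0104,0,0,0,29.4,255],[-0.0213,-0.0104,0,0,0,29.4,255],[-0.0213,-0.0104,0,0,0,29.4,255]]]'; python3 - <<'E'
from h import *
s=bot.camera("scene");print(bot.get_obs()["ft_force"],bot.get_obs()["ft_torque"])
b=cv2.resize(s[165:245,270:370],(750,600),interpolation=cv2.INTER_CUBIC)
cv2.imwrite("pics/c5.png",np.clip(b*1.5,0,255).astype(np.uint8))
E
```

```text
clock: 4.3
eef_pos: [0.5079, 0.0412, 0.032]
tool_rot: [0.397, 0.918, -0.0, -0.0]
ft_force: [-0.6, -0.2, -0.3]
grip_width: 0.0087
[-1.51176869 -0.61648355  0.53690925] [-0.07919493  0.19101052 -0.02906761]
```

View pics/c5.png

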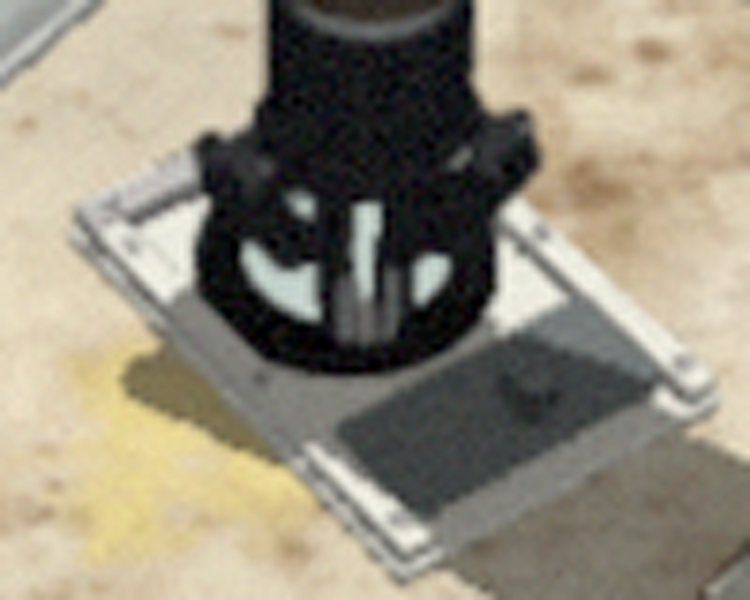

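The lens turns with the gripped peg (now at 365,310 in the crop), with practically no force. Continuing.

```bash
python3 -m jog '[[[-0.0035,-0.0035,0,0,0,5.9,255],[-0.0065,-0.0074,0,0,0,11.8,255],[-0.0091,-0.0115,0,0,0,17.6,255],[-0.0113,-0.016,0,0,0,23.5,255],[-0.0131,-0.0206,0,0,0,29.4,255],[-0.0131,-0.0206,0,0,0,29.4,255],[-0.0131,-0.0206,0,0,0,29.4,255]]]'
```

```text
clock: 4.93
eef_pos: [0.4952, 0.0208, 0.0321]
tool_rot: [0.152, 0.988, -0.0, -0.0]
ft_force: [-0.6, 0.6, -0.6]
grip_width: 0.0084
```

```bash
python3 -m jog '[[[0.0048,-0.0015,0,0,0,0,255],[0.0095,-0.003,0,0,0,0,255],[0.0095,-0.003,0,0,0,0,255]]]'
```

```text
clock: 5.18
eef_pos: [0.5065, 0.0177, 0.0324]
tool_rot: [0.15, 0.989, 0.0, 0.001]
ft_force: [-0.3, -0.8, -2.8]
grip_width: 0.0088
```

```bash
python3 -m jog '[[[0.001,-0.0003,0,0,0,0,255],[0.002,-0.0006,0,0,0,0,255],[0.003,-0.001,0,0,0,0,255],[0.003,-0.001,0,0,0,0,255],[0.003,-0.001,0,0,0,0,255]]]'
```

```text
clock: 5.6
eef_pos: [0.5079, 0.0168, 0.0323]
tool_rot: [0.15, 0.989, -0.0, 0.0]
ft_force: [0.1, 0.5, -1.2]
grip_width: 0.0083
```

```bash
python3 -m jog '[[[0.001,-0.0003,0,0,0,0,255],[0.0015,-0.0005,0,0,0,0,255],[0.0015,-0.0005,0,0,0,0,255],[0.0015,-0.0005,0,0,0,0,255]]]'
```

```text
clock: 5.93
eef_pos: [0.5094, 0.0162, 0.0323]
tool_rot: [0.15, 0.989, -0.0, 0.0]
ft_force: [0.3, -0.2, -1.8]
grip_width: 0.0088
```

```bash
python3 -m jog '[[[0.001,-0.0003,0,0,0,0,255],[0.0015,-0.0005,0,0,0,0,255],[0.0015,-0.0005,0,0,0,0,255],[0.0015,-0.0005,0,0,0,0,255]]]'
```

```text
clock: 6.27
eef_pos: [0.511, 0.0157, 0.0323]
tool_rot: [0.15, 0.989, -0.0, 0.0]
ft_force: [-0.3, 0.2, -0.9]
grip_width: 0.0086
```

```bash
python3 -m jog '[[[0.001,-0.0003,0,0,0,0,255],[0.0015,-0.0005,0,0,0,0,255],[0.0015,-0.0005,0,0,0,0,255],[0.0015,-0.0005,0,0,0,0,255]]]'
```

```text
clock: 6.6
eef_pos: [0.5112, 0.0157, 0.0321]
tool_rot: [0.15, 0.989, 0.0, -0.001]
ft_force: [-5.0, 1.8, 0.3]
grip_width: 0.0086
```

```bash
python3 - <<'E'
from h import *
s=bot.camera("scene");t=bot.camera("top")
b=cv2.resize(s[165:245,270:350],(400,400),interpolation=cv2.INTER_CUBIC)
a=cv2.resize(t[165:245,285:365],(400,400),interpolation=cv2.INTER_CUBIC)
cv2.imwrite("pics/c6.png",np.clip(np.hstack([a,b])*1.4,0,255).astype(np.uint8))
E
```

```text
(no output)
```

View pics/c6.png

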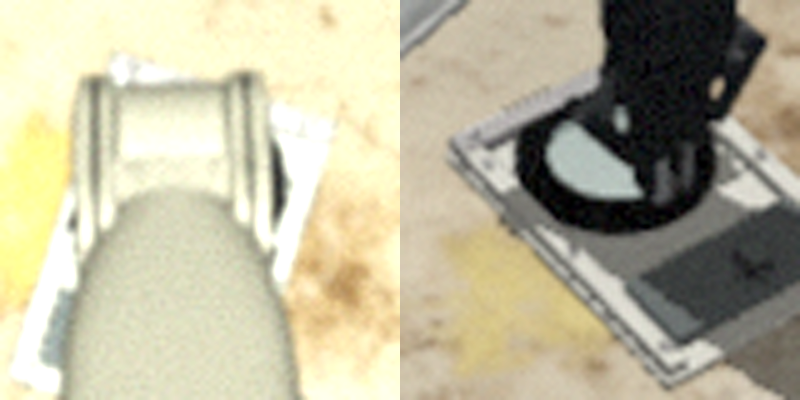

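```bash
python3 -m jog '[[[0.001,-0.0003,0,0,0,0,255],[0.002,-0.0006,0,0,0,0,255],[0.0025,-0.0008,0,0,0,0,255],[0.0025,-0.0008,0,0,0,0,255]]]'
```

```text
clock: 7.03
eef_pos: [0.5113, 0.0156, 0.032]
tool_rot: [0.149, 0.989, 0.001, -0.003]
ft_force: [-9.7, 4.9, 6.6]
grip_width: 0.009
```

```bash
python3 -m jog '[[[-0.0025,0.0008,0,0,0,0,255],[-0.0025,0.0008,0,0,0,0,240],[-0.0025,0.0008,0,0,0,0,220],[-0.0025,0.0008,0,0,0,0,180],[-0.0025,0.0008,0,0,0,0,150],[-0.0025,0.0008,0.01,0,0,0,150],[-0.0025,0.0008,0.04,0,0,0,150],[-0.0025,0.0008,0.06,0,0,0,150],[-0.0025,0.0008,0.06,0,0,0,150]]]'; python3 -c "
from h import *
print(bot.get_obs()['joint_pos'])"
```

```text
clock: 7.78
eef_pos: [0.5169, 0.0151, 0.0979]
tool_rot: [0.15, 0.989, 0.001, 0.005]
ft_force: [0.7, 0.3, -0.1]
grip_width: 0.0351
[ 2.94491874e-02  3.72385815e-01 -2.00512602e-01  9.86847749e-01
 -5.63584123e-04  3.30538397e-01]
```

```bash
python3 -m jog '[[[-0.03,0.01,0.01,0,0,0,180],[-0.07,0.022,0.01,0,0,0,220],[-0.121,0.039,0.01,0,0,0,255],[-0.121,0.039,0.01,0,0,0,255],[-0.121,0.039,0.01,0,0,0,255],[-0.121,0.039,0.01,0,0,0,255],[-0.121,0.039,0.01,0,0,0,255]]]'; python3 - <<'E'
from h import *
s=bot.camera("scene");t=bot.camera("top");o=bot.get_obs();print(o["eef_pos"],o["tool_rot"])
cv2.imwrite("pics/t7.png",t)
b=cv2.resize(s[165:245,270:350],(400,400),interpolation=cv2.INTER_CUBIC)
a=cv2.resize(t[165:245,285:365],(400,400),interpolation=cv2.INTER_CUBIC)
cv2.imwrite("pics/c7.png",np.clip(np.hstack([a,b])*1.2,0,255).astype(np.uint8))
print(lens("top",t,(295,180,350,225)))
E
```

```text
clock: 8.37
eef_pos: [0.3936, 0.0542, 0.1032]
tool_rot: [0.15, 0.989, 0.0, 0.002]
ft_force: [0.4, -0.2, 0.1]
grip_width: 0.0003
[0.39335201 0.0540894  0.10278265] [1.50212193e-01 9.88653084e-01 1.83369792e-04 1.15902114e-03]
(array([0.55473467, 0.00309129]), np.float64(0.057295367968122984), np.float64(-17.484882829581448), np.float64(0.13423645320197045))
```

View pics/c7.png

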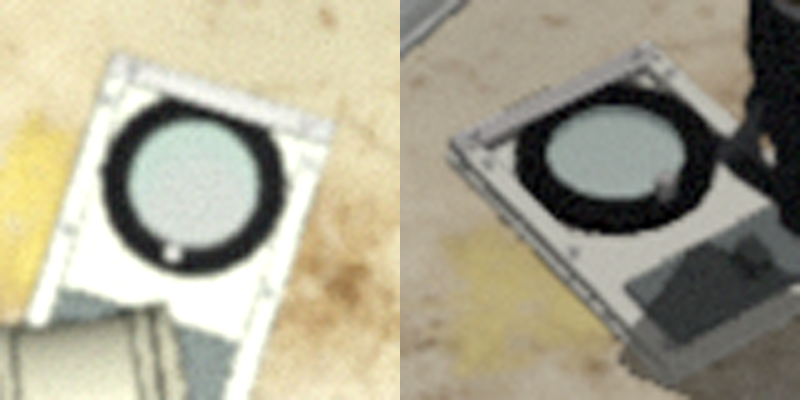

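The lens (flat at the bar, peg at 172,253 in the left half) is flush: measured angle −17.5° against holder −17.6°. Now the clamp, closed fingers behind its tab.

```bash
python3 -m jog '[[[0,0,-0.03,0,0,0,255],[0,0,-0.05,0,0,0,255],[0,0,-0.062,0,0,0,255],[0,0,-0.062,0,0,0,255],[0,0,-0.062,0,0,0,255],[0.0095,-0.003,-0.062,0,0,0,255],[0.013,-0.004,-0.062,0,0,0,255],[0.013,-0.004,-0.062,0,0,0,255]]]'
```

```text
clock: 9.13
eef_pos: [0.4074, 0.0502, 0.0415]
tool_rot: [0.15, 0.989, 0.001, 0.002]
ft_force: [0.0, -1.1, 0.4]
grip_width: -0.0003
```

```bash
python3 -m jog '[[[0.002,-0.0006,0,0,0,0,255],[0.005,-0.0015,0,0,0,0,255],[0.008,-0.0025,0,0,0,0,255],[0.011,-0.0035,0,0,0,0,255],[0.014,-0.0045,0,0,0,0,255],[0.017,-0.0055,0,0,0,0,255],[0.02,-0.0064,0,0,0,0,255],[0.02,-0.0064,0,0,0,0,255]]]'
```

```text
clock: 9.8
eef_pos: [0.425, 0.0436, 0.0403]
tool_rot: [0.15, 0.989, -0.0, 0.0]
ft_force: [0.5, 0.2, 0.3]
grip_width: 0.0001
```

```bash
python3 -m jog '[[[0.0025,-0.0008,0,0,0,0,255],[0.005,-0.0016,0,0,0,0,255],[0.0075,-0.0024,0,0,0,0,255],[0.0095,-0.003,0,0,0,0,255]]]'
```

```text
clock: 10.13
eef_pos: [0.4338, 0.0407, 0.0402]
tool_rot: [0.15, 0.989, -0.0, -0.0]
ft_force: [-1.8, 0.1, 1.5]
grip_width: -0.0001
```

```bash
python3 -m jog '[[[0.001,-0.0003,0,0,0,0,255],[0.002,-0.0006,0,0,0,0,255],[0.002,-0.0006,0,0,0,0,255]]]'
```

```text
clock: 10.38
eef_pos: [0.4359, 0.0401, 0.0402]
tool_rot: [0.15, 0.989, -0.0, 0.0]
ft_force: [-2.1, -0.6, -0.9]
grip_width: -0.0005
```

```bash
python3 -m jog '[[[0.001,-0.0003,0,0,0,0,255],[0.002,-0.0006,0,0,0,0,255],[0.002,-0.0006,0,0,0,0,255]]]'
```

```text
clock: 10.63
eef_pos: [0.4378, 0.0395, 0.0402]
tool_rot: [0.15, 0.989, -0.0, -0.0]
ft_force: [-2.3, -1.1, -1.5]
grip_width: -0.0001
```

```bash
python3 -m jog '[[[0.001,-0.0003,0,0,0,0,255],[0.002,-0.0006,0,0,0,0,255],[0.002,-0.0006,0,0,0,0,255]]]'
```

```text
clock: 10.88
eef_pos: [0.4383, 0.0393, 0.0402]
tool_rot: [0.15, 0.989, 0.0, -0.002]
ft_force: [-5.4, 0.0, 4.4]
grip_width: 0.0
```

```bash
python3 -m jog '[[[0.001,-0.0003,0,0,0,0,255],[0.002,-0.0006,0,0,0,0,255],[0.002,-0.0006,0,0,0,0,255]]]'
```

```text
clock: 11.13
eef_pos: [0.4384, 0.0392, 0.0401]
tool_rot: [0.149, 0.989, 0.001, -0.003]
ft_force: [-11.1, 3.4, 7.3]
grip_width: 0.0004
```

```bash
python3 -m jog '[[[0.001,-0.0003,0,0,0,0,255],[0.002,-0.0006,0,0,0,0,255],[0.002,-0.0006,0,0,0,0,255]]]'
```

```text
clock: 11.38
eef_pos: [0.4385, 0.0392, 0.0399]
tool_rot: [0.149, 0.989, 0.001, -0.005]
ft_force: [-14.4, 4.3, 11.8]
grip_width: -0.0001
```

Hard stop at the expected place (holder x −91 mm for the tool), ~15 N. Back off and look.

```bash
python3 -m jog '[[[-0.006,0.0019,0,0,0,0,255],[-0.02,0.0064,0,0,0,0,255],[-0.04,0.0128,0,0,0,0,255],[-0.06,0.019,0,0,0,0,255],[-0.07,0.02,0.03,0,0,0,255],[-0.08,0.02,0.07,0,0,0,255],[-0.10,0.02,0.10,0,0,0,255],[-0.12,0.02,0.12,0,0,0,255],[-0.12,0.02,0.12,0,0,0,255],[-0.12,0.02,0.12,0,0,0,255]]]'; python3 - <<'E'
from h import *
s=bot.camera("scene");t=bot.camera("top")
cv2.imwrite("pics/t8.png",t)
b=cv2.resize(s[165:245,270:350],(400,400),interpolation=cv2.INTER_CUBIC)
a=cv2.resize(t[165:245,285:365],(400,400),interpolation=cv2.INTER_CUBIC)
f=cv2.resize(t[120:280,170:530],(800,355))
cv2.imwrite("pics/c8.png",np.clip(np.vstack([np.hstack([a,b])[:240],f])*1.2,0,255).astype(np.uint8))
print(lens("top",t,(295,180,350,219)))
E
```

```text
clock: 12.22
eef_pos: [0.3256, 0.0582, 0.1619]
tool_rot: [0.15, 0.989, 0.001, 0.003]
ft_force: [0.4, -0.4, -0.4]
grip_width: 0.0005
(array([0.55497571, 0.00314556]), np.float64(0.057243642927014705), np.float64(-17.87314989672662), np.float64(0.13059250302297462))
```

View pics/c8.png

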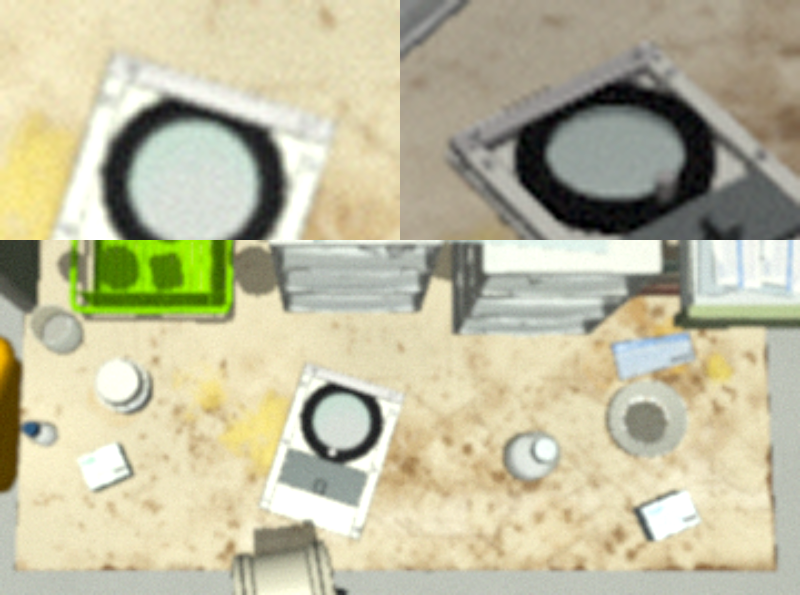

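The clamp is up against the lens, the flat lies along the bar, the bystanders are where they were, and the gripper is clear.

```bash
python3 -c "
from workcell import bot
print(bot.job_done())"
```

```text
the job is handed in; nothing more can be done
None
```

The lens now lies in the holder with its flat edge along the steel bar, and the clamp is pushed fully up against it. I handed the job in at about 12 s of the 72 s allowed.

**What I did:**
- I gripped the peg lightly and turned the lens about 59° anticlockwise, with the clamp still open.
- I drew the lens up to the bar, pressing with about 11 N.
- I let go of the peg and checked the fit in the pictures.
- I pushed the clamp tab from behind with closed fingers until it met a hard stop at about 15 N. That was where the 30 mm of travel should end.
- I withdrew the gripper clear of everything.

**Last checks:**
- **Angle:** the lens measured −17.5° before clamping and −17.9° after. The holder is at about −17.6°, so the difference is within what the camera can resolve.
- **Surroundings:** the last top view shows the clamp against the rim, and the bottle, box and pot look undisturbed. I compared those by eye and did not measure them.
- **Disagreements:**
    - The peg met the bar about 2 mm beyond my first camera estimate, which is within calibration.
    - The gripper read about 9 mm on the 12 mm peg, but the lens still followed it faithfully.
    - The lens fit on the slanted scene view was unusable, so I relied on the top view.

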